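# Hold sprung tweezers at the gauge's marked gap

### The arm

A 6-joint arm with a two-finger parallel gripper is mounted at the origin on the work surface; the furniture and walls round the work are solid. World frame = base frame: x ahead of the robot, y to its left, z up, the work surface at z = 0. Lengths are in m, angles in rad, forces in N, time in s.
With the tool pointing down it reaches from about 0.4 to 0.825 m from the base axis. Payload 7 kg.
Tool frame: the origin (TCP) lies midway between the tips of the shut fingers; the grasp point (between the pads) lies 19 mm behind it; z points along the fingers, y is the line along which they close (so a half turn about z gives the same grasp; the last joint's range is limited). The gripper opens to 88 mm and grips with 3 to 60 N. Pads are 19 mm wide; open, the fingers measure 130 mm over their backs; the gripper's body (78 mm by 193 mm) begins 47 mm behind the grasp point.
Start: joints at [-1.054, 0.359, 0.012, 0, -1.224, -0.288], TCP at [0.153, -0.657, 0.227] pointing down, gripper open.
Joint ranges: [-3.07, 3.07], [-1.43, 2.12], [-1.02, 1.25], [-3.03, 1.67], [-3.05, -0], [-3.03, 3.03]. Speed limits (rad/s): [2.39, 2.39, 3.01, 3.14, 3.14, 3.14].

### API

Orientations are given as [roll, pitch, yaw] about the fixed x, y, z axes, in that order (R = Rz(yaw) Ry(pitch) Rx(roll)).
In Python, from station import arm, grab_frame, camera_params, spot_in gives the robot as it stands.
- The arm moves only by the shell command python3 -m jog 'ROWS' [FORCE]. ROWS is JSON, a list that holds one entry, the list of rows, each a list of 7 numbers: the shift along the tool's x, y, z in mm, then the turn, a rotation vector about the tool's x, y, z in rad, then the finger opening in mm, from 0 to 87.6. In form: [[[x, y, z, wx, wy, wz, fingers], ...]]. A call has 1 to 20 rows; each row is the pose to reach, as a shift and turn from the pose commanded when the call began, along the tool's axes at that moment; what a row does not reach only later rows make up. A row lasts 1/8 s, in which the tool goes at most 62.5 mm and 10.7 degrees, less where a joint would pass 70% of its speed; a pose out of reach is approached as far as the arm can. A call with a gripper value outside its range is refused whole. The fingers move at their own pace and stop on an object; FORCE is the grip in N (left out, the last holds). Time passes only in rows, so rows that repeat a pose let the fingers close. It gives the time, the measured TCP pose, the force, the opening and the grip force at its end, in the units of the state.
- arm.get_state(): the state, without advancing time (a new reading comes with each control period).
- grab_frame(name): name is "scene" or "top" or "wrist"; returns (picture, depth): 400x640x3 uint8, blue, green, red; 400x640 float32, m along the optical axis (not along the pixel's ray), 0 where there is no reading.
- camera_params(name): a dict with "mtx" (3x3 intrinsics, pixels), "R" (3x3) and "t" (3): a world point X has camera coordinates R X + t. Camera axes: x right, y down, z forward; pixel columns grow to the right and rows downward; lengths in m; the calibration is good to about 2 mm. A picture is of the moment at which its call begins: read the wrist's pose just before it. camera_params takes no time and is no camera call; for the wrist camera it gives the pose at the moment of the call.
- arm.job_done(): hands the job in; it is judged then, once.
Trained networks look in the newest picture that a camera, given by its name, has taken for a name from the list of things; names that differ only in an ending like _2 or _b are one class to them, and where a whole thing is asked for, a point or a joint stands for the part that bears it (a point fixed in the world has none). Each returns a list of dicts, best first, with "confidence" (0 to 1); they miss things now and then, are a little off and sometimes report something else, mostly with a low value. They report only what shows in the picture. A call takes as long as a camera call.
- spot_in(query, camera): "uv" ([column, row] in pixels, amid what is visible of it).
The state is a dict: "t": time; "q": joint angles; "qd": joint speeds; "joint_efforts": joint torques, N m; "eef_pos": TCP position; "ee_rot": TCP orientation; "force": force on the tool from outside, world axes, zero at the start; "moment": the same for the moment, N m; "width": finger opening in m; "gripper_force": force on a finger pad.
Only numpy, scipy, OpenCV 4.12 (cv2) and the standard library are available. Lean on these libraries where they do the work, as an engineer would, in place of code of your own. Each camera call takes 0.05 s, during which the arm holds its last target. There are 200 camera calls.

### The job

Take the big sprung tweezers off their wooden rest and check them on the gauge block whose two inlaid lines are farther apart: squeeze them until the tips are as far apart as those two lines, and hold them still with each tip about a centimetre above its own line, not touching the block. Finish while still holding them there at that gap, without letting go, and leave everything else on the bench where it is.

Things in the scene. Friction and masses are not known exactly. Their poses are not given: they have to be found in the camera images.
- tweezers_grip (a point): centre of the steel sprung tweezers' grip (195 mm long, 0.1 kg), midway between two ribbed pads, half-way up, about 42 mm above the bench. x along the middle line to the tips, y to the left arm, z up. Hinge 110 mm behind, tips 70 mm ahead. Blades on edge, squeezed along y. Each pad 60 mm long, 16 high; width over pads 49 mm at rest (53 at the front edge), 34 mm and parallel at 20 mm tip gap
- tip_left (a point): underside of the left arm's tip, 3 mm below the grip centre's height (nose 3 mm wide, 6 high). Left arm and hinge are one piece. Squeezed evenly by parallel fingers both tips swing in alike and stay even about the fingers' middle line
- tip_right (a point): underside of the right (hinged) arm's tip, likewise. Tip gap = distance between the two tip points (nose middles): 44 mm at rest
- squeeze (a joint): angle by which the right arm is squeezed towards the left, rad: 0 at rest, 0.133 at 20 mm tip gap, 0.222 shut; gap in mm is nearly 44 - 180 x angle; width over the pads shrinks 0.61 mm per mm of gap. The spring pushes back on each pad with 3 N at rest, 10 N at 20 mm gap, 14 N shut, and reopens the tweezers when let go
- rest: fixed wooden rest under the tweezers: foot 32 mm wide, 185 long, 10 thick; a post 34 mm high under the hinge and a cross post 34 mm high, 76 wide, 12 thick, 51 mm ahead of the grip. Beside and below the grip is free. Origin on the bench below the grip, x to the tips
- gauge_wide: fixed pale wooden gauge block, 56 (x) x 60 (y) x 22 mm high; two dark steel lines inlaid in its top along its x at y = +10 and -10 mm (20 mm apart, 3 mm wide, 52 long): the one to use. Origin at the centre of its underside, z up
- gauge_narrow: the other gauge block, same size, its lines only 10 mm apart: not to be used. It may lie to the left or right of the wide one. Origin at the centre of its underside
- spray_can: spray can, 69 mm across, 225 mm tall, upright at the back; origin at its underside; to be left alone
- pva_bottle: white glue bottle with a red nozzle, 57 mm across, 181 mm tall, upright at the back; origin at its underside; to be left alone
- super_glue: small white glue bottle, 40 mm across, 128 mm tall, upright at the back; origin at its underside; to be left alone
- tape_measure: tape measure, 34x95x64 mm, standing at the back right; origin at its underside; to be left alone
- heart_mug: enamel mug, 126x160x86 mm, near right; origin at its underside; to be left alone
- block_a: wooden offcut, 45x85x22 mm, near the robot; origin at its underside; to be left alone
- pen_1: pencil, 7 mm thick, 117 mm long, lying between the tweezers' rest and the gauge blocks; origin at its underside; to be left alone

How it is judged:
By the outcome, as a careful person would: the job done as asked, in the order asked, and still so for the second after the job is handed in, while the arm keeps its last pose, push and grip.
It also fails if it takes over 35 s, if anything falls off the work surface, if the arm or the gripper's body presses on something with over 40 N, if the wrist force passes 120 N, or if a joint passes its speed limit or range.

## Working session

There is one attempt and no reset: what is moved stays moved. The work goes in short steps, Python scripts to look and compute and a shell command to move; the robot and the scene stay as the last step left them, time stands still between calls to the robot, and variables do not carry over. Pictures are saved under pics/ and viewed, at most 10 in all, crops included, and the job is handed in when it is done.

```bash
mkdir -p pics; python3 - <<'E'
from station import *
import cv2,numpy as np
for c in("top","scene"):
    p,d=grab_frame(c);cv2.imwrite(f"pics/{c}1.png",p);np.save(f"{c}1.npy",d)
    for n in("tweezers_grip","gauge_wide","gauge_narrow","rest","tip_left","pen_1"):
        print(c,n,[(np.round(r["uv"]).tolist(),round(r["confidence"],2)) for r in spot_in(n,c)][:3])
s=arm.get_state();print(s["t"],s["eef_pos"],s["ee_rot"],s["width"])
E
```

```text
top tweezers_grip []
top gauge_wide [([414.0, 202.0], 0.66)]
top gauge_narrow [([346.0, 178.0], 0.58)]
top rest [([243.0, 253.0], 0.66), ([414.0, 200.0], 0.53)]
top tip_left [([233.0, 254.0], 0.81)]
top pen_1 [([304.0, 244.0], 0.48), ([242.0, 255.0], 0.38)]
scene tweezers_grip [([310.0, 269.0], 0.57)]
scene gauge_wide [([354.0, 150.0], 0.97)]
scene gauge_narrow [([301.0, 173.0], 0.63)]
scene rest [([306.0, 263.0], 0.59), ([200.0, 192.0], 0.35)]
scene tip_left [([309.0, 273.0], 0.89), ([257.0, 156.0], 0.71), ([196.0, 195.0], 0.41)]
scene pen_1 [([329.0, 224.0], 0.41)]
0.7 [ 0.15305834 -0.65739411  0.22656633] [-3.14156546e+00  1.57104765e-06 -2.91278511e+00] 0.08803050421454602
```

View pics/top1.png

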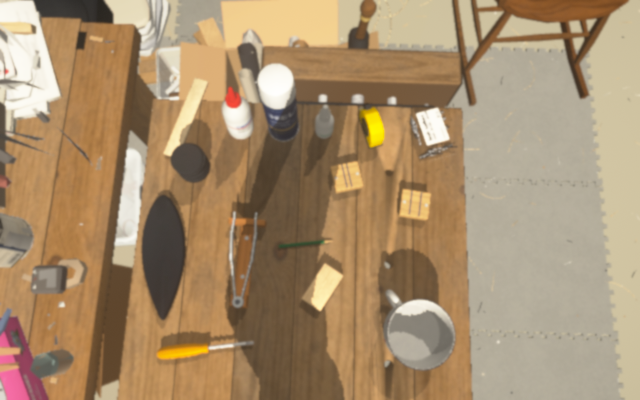

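View pics/scene1.png

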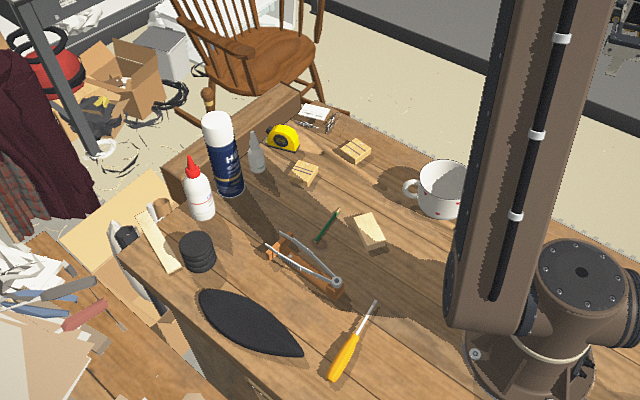

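The top view shows the tweezers with the hinge at (237,302) and the tips near (233,213) and (256,213). The gauge blocks are at (347,177) and (415,205), and the pencil is at (305,244). Next I'll zoom in and compute world positions.

```bash
cat > h.py <<'E'
from station import *
import cv2,numpy as np
def px2w(c,uv,z,P=None):
    P=P or camera_params(c);K,R,t=map(np.array,(P["mtx"],P["R"],P["t"]))
    r=R.T@np.linalg.solve(K,[uv[0],uv[1],1.]);o=-R.T@t.ravel()
    return o+r*(z-o[2])/r[2]
E
python3 - <<'E'
from h import *
p=cv2.imread("pics/top1.png")
a=cv2.resize(p[200:315,205:285],None,fx=5,fy=5,interpolation=cv2.INTER_CUBIC)
b=cv2.resize(p[150:230,320:440],None,fx=3.3,fy=3.3,interpolation=cv2.INTER_CUBIC)
o=np.zeros((600,800,3),np.uint8);o[:575,:400]=a;o[:264,402:402+396]=b[:264,:396]
cv2.imwrite("pics/z1.png",o)
for n,uv,z in(("hinge",(237,302),.042),("tl",(233,213),.042),("tr",(256,213),.042),("gA",(347,177),.022),("gB",(415,205),.022),("pen",(305,244),.005)):
    print(n,px2w("top",uv,z).round(4))
E
```

```text
hinge [0.3605 0.1283 0.042 ]
tl [0.5374 0.1495 0.042 ]
tr [0.5392 0.1026 0.042 ]
gA [ 0.6281 -0.0826  0.022 ]
gB [ 0.5727 -0.2261  0.022 ]
pen [0.4842 0.0009 0.005 ]
```

View pics/z1.png

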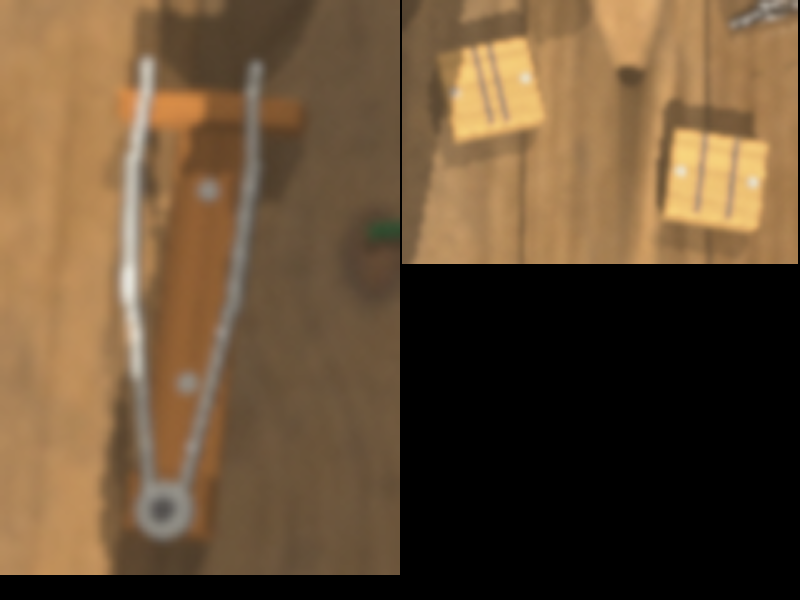

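The right-hand block (gB) has the wider line spacing. I'll compute its line yaw, check mug clearance, and work out the jog to a view pose.

```bash
cat >> h.py <<'E'
from scipy.spatial.transform import Rotation as Ro
def jogto(pos,yaw):
    s=arm.get_state();R0=Ro.from_euler("xyz",s["ee_rot"]);T=Ro.from_euler("xyz",[np.pi,0,yaw])
    print("t",round(s["t"],2),"shift mm",(R0.inv().apply(np.array(pos)-s["eef_pos"])*1000).round(1),"turn",(R0.inv()*T).as_rotvec().round(4))
E
python3 - <<'E'
from h import *
f=lambda x,y:(320+(x-402)/3.3,150+y/3.3)
for a,b in(((702,135),(698,212)),((735,138),(730,217))):
    A=px2w("top",f(*a),.022);B=px2w("top",f(*b),.022);print(A.round(4),B.round(4),np.arctan2(*(A-B)[1::-1]))
d=np.load("top1.npy");P=camera_params("top");K,R,t=[np.array(P[k]) for k in("mtx","R","t")]
v,u=np.mgrid[:400,:640];c=np.stack([(u-K[0,2])/K[0,0]*d,(v-K[1,2])/K[1,1]*d,d],-1)
W=(c-t.ravel())@R
m=(d>0)&(v>270)&(v<375)&(u>365)&(u<465)&(W[...,2]>.03)
print("mug",W[m].min(0),W[m].max(0)); h=m&(W[...,0]>.38);print(W[h][:,1].min() if h.any() else None,W[h].mean(0))
jogto([.50,-.22,.26],-np.pi)
E
python3 -c "
from station import *
P=camera_params('wrist');s=arm.get_state();import numpy as np
print(-np.array(P['R']).T@np.array(P['t']).ravel()-s['eef_pos'],P['R'],P['mtx'])"
```

```text
[ 0.6027 -0.2178  0.022 ] [ 0.5525 -0.2148  0.022 ] -0.058125383965686866
[ 0.6015 -0.2388  0.022 ] [ 0.5501 -0.235   0.022 ] -0.07366883168435097
mug [ 0.25305769 -0.28374468  0.0300299 ] [ 0.39449972 -0.15808192  0.09034385]
-0.17856311113338683 [ 0.38661148 -0.16790189  0.06488935]
t 0.7 shift mm [-437.1  347.3  -33.4] turn [-0.      0.      0.2288]
[-0.06373153 -0.01484531  0.15913372] [[-2.27222277e-01  9.73842837e-01  4.08377160e-04]
 [ 9.43760726e-01  2.20099894e-01  2.46721965e-01]
 [ 2.40178534e-01  5.64461369e-02 -9.69086222e-01]] [[357.56617988   0.         321.78682552]
 [  0.         357.56617988 205.05838107]
 [  0.           0.           1.        ]]
```

```bash
python3 -m jog '[[[-437,347,-33,0,0,0.229,87],[-437,347,-33,0,0,0.229,87],[-437,347,-33,0,0,0.229,87],[-437,347,-33,0,0,0.229,87],[-437,347,-33,0,0,0.229,87],[-437,347,-33,0,0,0.229,87],[-437,347,-33,0,0,0.229,87],[-437,347,-33,0,0,0.229,87],[-437,347,-33,0,0,0.229,87],[-437,347,-33,0,0,0.229,87],[-437,347,-33,0,0,0.229,87],[-437,347,-33,0,0,0.229,87],[-437,347,-33,0,0,0.229,87]]]' 25
python3 - <<'E'
from h import *
P=camera_params("wrist");p,d=grab_frame("wrist");cv2.imwrite("pics/w1.png",p);np.save("w1.npy",d);np.save("w1P.npy",P,allow_pickle=True)
jogto([.47,.126,.20],-np.pi)
E
```

```text
t: 2.33
eef_pos: [0.4993, -0.2213, 0.2596]
ee_rot: [-3.142, 0.0, 3.14]
force: [0.1, -0.3, -0.5]
width: 0.0869
gripper_force: 0.0
t 2.38 shift mm [ 30.1 347.1  59.6] turn [-0.      0.0001 -0.0018]
```

View pics/w1.png

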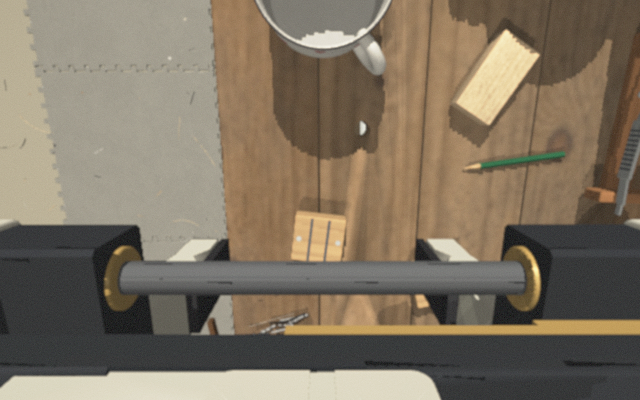

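The wrist view shows the gauge near edge at (297..346, 213) and its lines starting near (312,222) and (331,222). With this yaw the gripper body hides the tips. I'll use the half-turned yaw (about 0) so the camera looks down on them, and move over the tweezers.

```bash
python3 -m jog '[[[30,347,40,0,0,-1.57,87],[30,347,40,0,0,-1.57,87],[30,347,40,0,0,-1.57,87],[30,347,40,0,0,-1.57,87],[30,347,40,0,0,-1.57,87],[30,347,40,0,0,-1.57,87],[30,347,40,0,0,-1.57,87],[30,347,40,0,0,-1.57,87],[30,347,40,0,0,-1.57,87],[30,347,40,0,0,-3.14,87],[30,347,40,0,0,-3.14,87],[30,347,40,0,0,-3.14,87],[30,347,40,0,0,-3.14,87],[30,347,40,0,0,-3.14,87],[30,347,40,0,0,-3.14,87],[30,347,40,0,0,-3.14,87],[30,347,40,0,0,-3.14,87],[30,347,40,0,0,-3.14,87],[30,347,40,0,0,-3.14,87],[30,347,40,0,0,-3.14,87]]]'
python3 - <<'E'
from h import *
P=np.load("w1P.npy",allow_pickle=True).item()
for uv in((312,222),(307,258),(331,222),(327,260)):print(px2w("wrist",uv,.022,P).round(4))
P=camera_params("wrist");p,d=grab_frame("wrist");cv2.imwrite("pics/w2.png",p);np.save("w2.npy",d);np.save("w2P.npy",P,allow_pickle=True)
for n in("tip_left","tip_right","tweezers_grip"):print(n,[(np.round(r["uv"]).tolist(),round(r["confidence"],2)) for r in spot_in(n,"wrist")][:3])
E
```

```text
t: 4.88
eef_pos: [0.4701, 0.1264, 0.2196]
ee_rot: [-3.142, -0.0, -0.004]
force: [0.4, 0.7, 0.5]
width: 0.0876
gripper_force: 0.0
[ 0.5551 -0.2324  0.022 ]
[ 0.5998 -0.2387  0.022 ]
[ 0.5551 -0.2103  0.022 ]
[ 0.6024 -0.2149  0.022 ]
tip_left [([300.0, 192.0], 0.92)]
tip_right [([345.0, 195.0], 0.64)]
tweezers_grip [([340.0, 194.0], 0.78)]
```

View pics/w2.png

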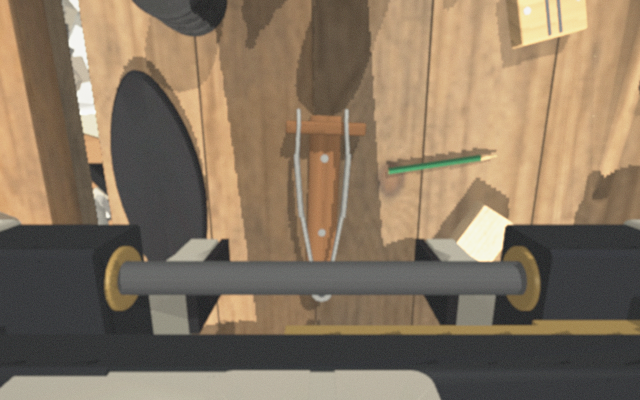

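The wrist picture shows the tips at (298,110) and (346,112) and the hinge at (321,298), with rest screws at (324,158) and (321,232). I'll compute the grip pose from these.

```bash
python3 - <<'E'
from h import *
P=np.load("w2P.npy",allow_pickle=True).item()
g=lambda uv,z:px2w("wrist",uv,z,P)
tl,tr,h=g((298,111),.045),g((346.5,112),.045),g((321,298),.048)
print(tl,tr,np.linalg.norm(tl-tr),h)
m=(tl+tr)/2;v=(m-h)[:2];print("len",np.linalg.norm(v));yaw=np.arctan2(v[1],v[0]);v/=np.linalg.norm(v)
c=m[:2]-.0685*v;c2=h[:2]+.110*v;print(yaw,c,c2)
print("screws",g((324,158),.010),g((321,232),.010))
x=(c+c2)/2;jogto([x[0],x[1],.023],yaw)
E
```

```text
[0.53952814 0.14785592 0.045     ] [0.53849595 0.10406383 0.045     ] 0.04380425108101758 [0.35480037 0.12785088 0.048     ]
len 0.184221386627886
-0.010265020293447148 [0.47051565 0.12666302] [0.46479457 0.12672175]
screws [0.49301006 0.12429923 0.01      ] [0.41294335 0.12771975 0.01      ]
t 5.08 shift mm [-2.400e+00 -1.000e-01  1.965e+02] turn [0.     0.     0.0077]
```

```bash
python3 -m jog '[[[-1,0,60,0,0,0.016,87],[-1,0,120,0,0,0.016,87],[-1,0,170,0,0,0.016,87],[-1,0,190,0,0,0.016,80],[-1,0,196.5,0,0,0.016,70],[-1,0,196.5,0,0,0.016,58],[-1,0,196.5,0,0,0.016,58]]]' 25
python3 - <<'E'
from h import *
P=camera_params("wrist");p,d=grab_frame("wrist");cv2.imwrite("pics/w3.png",p);np.save("w3P.npy",P,allow_pickle=True)
for n in("tip_left","tip_right"):print(n,[(np.round(r["uv"]).tolist(),round(r["confidence"],2)) for r in spot_in(n,"wrist")][:3])
E
```

```text
t: 5.95
eef_pos: [0.4698, 0.1272, 0.0242]
ee_rot: [-3.14, -0.002, -0.018]
force: [0.2, 0.2, 0.8]
width: 0.059
gripper_force: 0.0
tip_left [([373.0, 215.0], 0.86)]
tip_right [([378.0, 217.0], 0.61)]
```

View pics/w3.png

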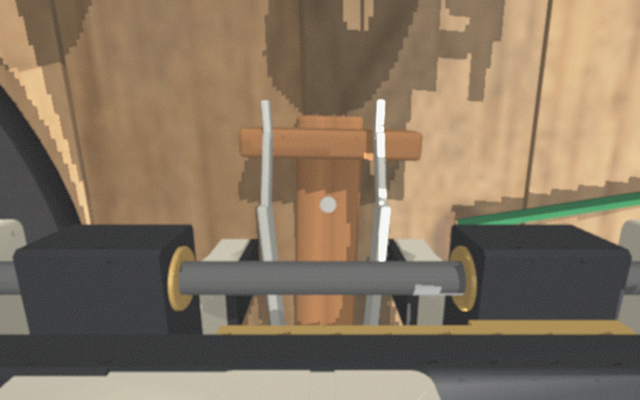

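Tips are at (266,101) and (381,101), centred between the fingers. Next I'll check the fore-aft offset and squeeze.

```bash
python3 -m jog '[[[0,0,0,0,0,0,52],[0,0,0,0,0,0,46],[0,0,0,0,0,0,40],[0,0,0,0,0,0,36],[0,0,0,0,0,0,34],[0,0,0,0,0,0,34],[0,0,0,0,0,0,34]]]' 25
python3 - <<'E'
from h import *
P=np.load("w3P.npy",allow_pickle=True).item()
s=arm.get_state();print(s["width"],s["gripper_force"],s["force"],s["moment"],s["eef_pos"])
a,b=px2w("w",(266,101),.045,P),px2w("w",(381,101),.045,P);print(a,b,(a+b)/2-s["eef_pos"],a-b)
p,d=grab_frame("wrist");cv2.imwrite("pics/w4.png",p);np.save("w4P.npy",camera_params("wrist"),allow_pickle=True)
E
```

```text
t: 6.98
eef_pos: [0.4695, 0.1269, 0.0233]
ee_rot: [-3.141, -0.001, -0.018]
force: [2.2, -0.2, 4.7]
width: 0.0342
gripper_force: 10.9
0.03424554451393663 10.904261469841003 [ 2.2140036  -0.2272949   4.74755486] [-0.15236221 -0.42952577 -0.00473295] [0.46945943 0.12690341 0.0232848 ]
[0.54107703 0.14686252 0.045     ] [0.54033657 0.10409957 0.045     ] [ 0.07124737 -0.00142237  0.0217152 ] [0.00074046 0.04276295 0.        ]
```

View pics/w4.png

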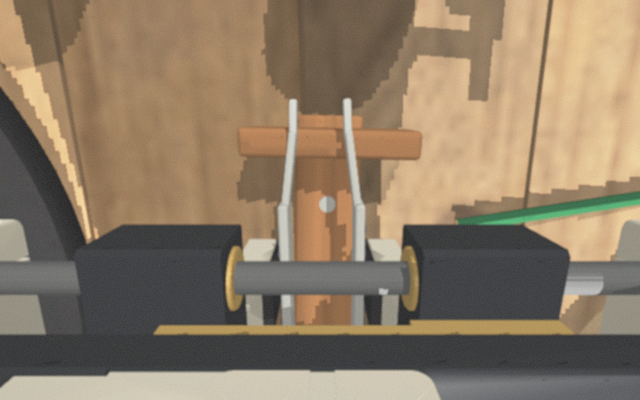

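The tips are now at (293,101) and (347,101), which is about 20.5 mm. I'll lift and compute the transfer.

```bash
python3 -m jog '[[[0,0,-5,0,0,0,34],[0,0,-20,0,0,0,34],[0,0,-50,0,0,0,34],[0,0,-80,0,0,0,34],[0,0,-80,0,0,0,34]]]'
python3 - <<'E'
from h import *
jogto([.513,-.2214,.10],-.08)
E
```

```text
t: 7.65
eef_pos: [0.4695, 0.1272, 0.1048]
ee_rot: [-3.14, -0.002, -0.018]
force: [-0.5, -0.3, -0.8]
width: 0.0343
gripper_force: 9.7
t 7.65 shift mm [ 49.7 347.7   4.3] turn [-0.002  -0.0021  0.0622]
```

```bash
python3 -m jog '[[[5,35,0,0,0,0.01,34],[12,80,0,0,0,0.02,34],[19,130,0,0,0,0.03,34],[26,180,0,0,0,0.04,34],[33,230,0,0,0,0.05,34],[40,280,0,0,0,0.055,34],[46,320,0,0,0,0.062,34],[49,342,4,0,0,0.062,34],[50,348,4,0,0,0.062,34],[50,348,4,0,0,0.062,34],[50,348,4,0,0,0.062,34]]]'
python3 - <<'E'
from h import *
P=camera_params("wrist");p,d=grab_frame("wrist");cv2.imwrite("pics/w5.png",cv2.resize(p[0:240,200:440],None,fx=2.5,fy=2.5,interpolation=cv2.INTER_CUBIC));np.save("w5P.npy",P,allow_pickle=True);cv2.imwrite("w5full.png",p)
E
```

```text
t: 9.02
eef_pos: [0.5126, -0.2213, 0.0989]
ee_rot: [-3.141, 0.0, -0.079]
force: [0.3, -0.1, -0.7]
width: 0.0341
gripper_force: 9.6
```

View pics/w5.png

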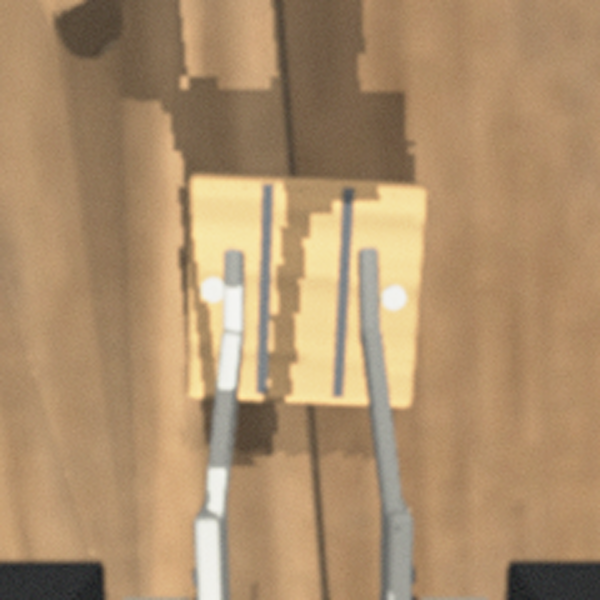

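The crop shows line ends at left (268,185)-(263,390) and right (349,190)-(338,393), block corners at (192,178), (426,186), (411,407) and (190,398), and tips at (234,252) and (368,252). The yaw needs a small turn.

```bash
python3 - <<'E'
from h import *
P=np.load("w5P.npy",allow_pickle=True).item()
g=lambda u,v,z:px2w("w",(200+(u+.5)/2.5-.5,(v+.5)/2.5-.5),z,P)
L=[g(*a,.022) for a in((268,185),(263,390),(349,190),(338,393))]
C=[g(*a,.022) for a in((192,178),(426,186),(411,407),(190,398))]
print(np.round(L,4),np.mean(L,0),np.mean(C,0),np.linalg.norm(L[0]-L[2]))
for a,b in((L[0],L[1]),(L[2],L[3]),(C[0],C[3]),(C[1],C[2])):print(np.arctan2(a[1]-b[1],a[0]-b[0]))
for a,b in((C[0],C[1]),(C[3],C[2])):print(np.arctan2(b[0]-a[0],-(b[1]-a[1]))*-1*-1)
tl,tr=g(234,256,.121),g(368,256,.121);print(tl,tr,np.linalg.norm(tl-tr),np.arctan2(-(tl-tr)[0],(tl-tr)[1]))
R=Ro.from_euler("z",-.079);m=(tl+tr)/2;print("tipmid in tool",R.inv().apply(m-[.5126,-.2213,.118]))
# at the final height blade angles: pad points
E
```

```text
[[ 0.6039 -0.219   0.022 ]
 [ 0.5533 -0.2131  0.022 ]
 [ 0.6011 -0.239   0.022 ]
 [ 0.5509 -0.2328  0.022 ]] [ 0.57728517 -0.22596964  0.022     ] [ 0.57647881 -0.22599083  0.022     ] 0.020232936337422146
-0.11467101198949474
-0.123945133865544
-0.11930795578917189
-0.11740324846252365
-0.1109756219303826
-0.11922673777532983
[ 0.58375809 -0.21625489  0.121     ] [ 0.58220605 -0.23594193  0.121     ] 0.0197481230180359 -0.0786728035043715
tipmid in tool [0.07054124 0.00077096 0.003     ]
```

```bash
python3 - <<'E'
from h import *
jogto([.5171,-.2197,.022],-.118)
E
```

```text
t 9.07 shift mm [ 4.2 -1.9 77.1] turn [-0.0002  0.      0.0392]
```

```bash
python3 -m jog '[[[4,-2,0,0,0,0.039,34],[4,-2,20,0,0,0.039,34],[4,-2,45,0,0,0.039,34],[4,-2,65,0,0,0.039,34],[4,-2,75,0,0,0.039,34],[4,-2,77,0,0,0.039,34],[4,-2,77,0,0,0.039,34],[4,-2,77,0,0,0.039,34]]]'
python3 - <<'E'
from h import *
P=camera_params("wrist");p,d=grab_frame("wrist");cv2.imwrite("pics/w6.png",cv2.resize(p[40:200,220:420],None,fx=3.75,fy=3.75,interpolation=cv2.INTER_CUBIC));np.save("w6P.npy",P,allow_pickle=True)
E
```

```text
t: 10.07
eef_pos: [0.5176, -0.2205, 0.0228]
ee_rot: [-3.142, -0.001, -0.119]
force: [0.3, 0.2, -1.0]
width: 0.0342
gripper_force: 9.6
```

View pics/w6.png

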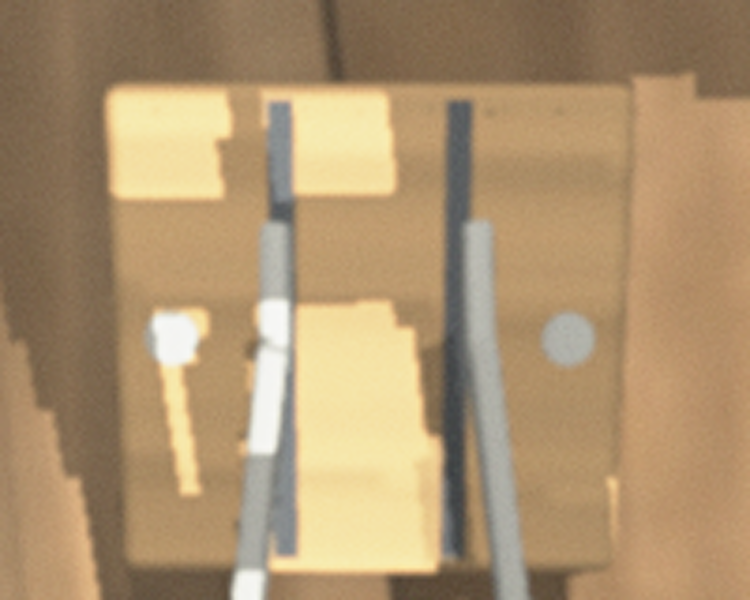

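Lines run left (280,105)-(287,553) and right (459,105)-(454,553). The tip noses are at (274,225) and (479,225), sitting slightly right of the lines.

```bash
python3 - <<'E'
from h import *
P=np.load("w6P.npy",allow_pickle=True).item()
g=lambda u,v,z:px2w("w",(220+(u+.5)/3.75-.5,40+(v+.5)/3.75-.5),z,P)
R=Ro.from_euler("z",-.119);o=np.array([.5176,-.2205,0])
t=lambda *a:(R.inv().apply(g(*a)-o)*1000).round(2)
for a in((280,105,.022),(287,553,.022),(459,105,.022),(454,553,.022),(274,229,.0448),(479,229,.0448)):print(t(*a))
E
```

```text
[85.15 11.81 22.  ]
[33.95 11.88 22.  ]
[85.16 -8.28 22.  ]
[33.97 -8.42 22.  ]
[70.91 10.94 44.8 ]
[70.92 -9.22 44.8 ]
```

```bash
python3 -m jog '[[[0,-0.9,2,0,0,0,34],[0,-0.9,5,0,0,0,34],[0,-0.9,6.5,0,0,0,34],[0,-0.9,6.5,0,0,0,34],[0,-0.9,6.5,0,0,0,34],[0,-0.9,6.5,0,0,0,34],[0,-0.9,6.5,0,0,0,34]]]'
python3 - <<'E'
from h import *
P=camera_params("wrist");p,d=grab_frame("wrist");cv2.imwrite("pics/w7.png",cv2.resize(p[40:200,220:420],None,fx=3.75,fy=3.75,interpolation=cv2.INTER_CUBIC));np.save("w7P.npy",P,allow_pickle=True)
s=arm.get_state();print(s["eef_pos"],s["ee_rot"],s["force"])
# nose-top vs block depth
for n,a in(("nose",d[99:106,288:298]),("noseR",d[99:106,342:352]),("blk",d[99:106,306:330])):print(n,a[a>0].min() if (a>0).any() else 0,np.median(a))
E
```

```text
t: 11.0
eef_pos: [0.5171, -0.2196, 0.0156]
ee_rot: [3.142, -0.0, -0.119]
force: [-0.4, -0.8, -1.0]
width: 0.0341
gripper_force: 9.6
[ 0.51712721 -0.21959795  0.01560546] [ 3.14158929e+00 -7.08300563e-05 -1.18776228e-01] [ 0.72472842  0.40483657 -0.49231828]
nose 0.13312475 0.13439366
noseR 0.13230635 0.1343343
blk 0.14429438 0.14591837
```

View pics/w7.png

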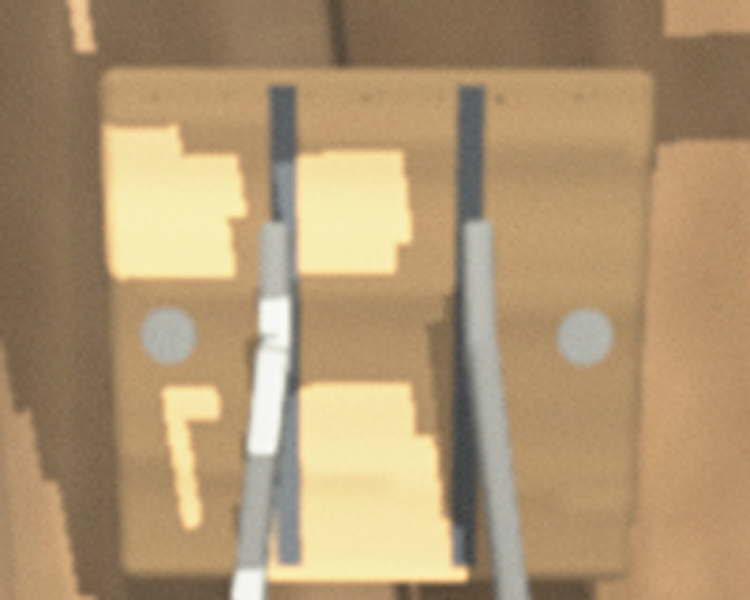

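The tips look centred over both lines. Next I'll check height from depth, plus gap and offset.

```bash
python3 - <<'E'
from h import *
P=camera_params("wrist");p,d=grab_frame("wrist")
K,R,t=[np.array(P[k]) for k in("mtx","R","t")]
v,u=np.mgrid[:400,:640];W=(np.stack([(u-K[0,2])/K[0,0]*d,(v-K[1,2])/K[1,1]*d,d],-1)-t.ravel())@R
np.set_printoptions(linewidth=200,suppress=True)
print((W[100:116:3,288:300,2]*1000).round(1));print((W[100:116:3,342:354,2]*1000).round(1))
print("blk",np.median(W[100:125,305:335,2]))
s=arm.get_state();o=s["eef_pos"]*[1,1,0];Q=Ro.from_euler("z",s["ee_rot"][2])
g=lambda a,b,z:(Q.inv().apply(px2w("w",(220+(a+.5)/3.75-.5,40+(b+.5)/3.75-.5),z,P)-o)*1000).round(2)
for z in(.0346,.0376):print(z,g(274.5,227,z),g(479.5,227,z))
for a in((282.5,90),(289,560),(471.5,90),(463,560)):print(g(*a,.022))
E
```

```text
[[ 22.8  23.2  35.8  34.5  34.9  35.2  35.4  34.7  24.   23.8  23.5  22.6]
 [ 24.1  35.3  35.   35.7  36.1  35.5  36.5  36.2  34.8  31.2  25.9  23.6]
 [ 23.2  34.5  35.3  34.  174.7  35.8  36.3  34.3  33.5  31.9  23.7  22.3]
 [ 22.4  34.6  34.6  34.8  35.3  35.8  35.4  34.9  34.1  31.5  23.2  22.7]
 [ 22.7  36.   35.6  34.5  35.1  34.8  34.8  35.6  34.9  32.1  22.9  24.3]
 [ 23.4  34.7  34.8  36.8  35.4  35.2  36.3  35.9  35.7  30.1  24.   23.5]]
[[22.7 32.4 34.5 35.5 35.5 34.7 35.  35.1 35.7 22.3 23.7 22.2]
 [23.5 34.5 35.2 35.8 36.9 35.1 35.  35.9 35.8 23.4 22.8 23.8]
 [23.7 34.8 35.3 36.3 36.2 36.3 35.2 35.4 34.8 23.  22.9 23.4]
 [23.  36.1 34.4 35.3 34.8 35.1 34.5 36.4 34.9 23.9 23.6 21.8]
 [23.3 34.4 35.7 35.3 36.2 34.8 37.  35.3 36.2 22.1 23.5 23.8]
 [22.1 34.6 34.5 34.7 35.9 36.2 35.5 35.1 35.5 34.3 23.6 22.7]]
blk 0.023021524986802842
0.0346 [71.3  11.08 34.6 ] [71.31 -9.49 34.6 ]
0.0376 [71.19 10.85 37.6 ] [71.2  -9.29 37.6 ]
[85.84 10.94 22.  ]
[34.64 11.11 22.  ]
[85.85 -9.24 22.  ]
[34.65 -9.1  22.  ]
```

The depth map puts the tips about 6.3 mm above the block, a little low. I'll raise 3.5 mm and close 0.2 mm.

```bash
python3 -m jog '[[[0,0,-2,0,0,0,33.8],[0,0,-3.5,0,0,0,33.8],[0,0,-3.5,0,0,0,33.8],[0,0,-3.5,0,0,0,33.8],[0,0,-3.5,0,0,0,33.8],[0,0,-3.5,0,0,0,33.8]]]'
python3 - <<'E'
from h import *
P=camera_params("wrist");p,d=grab_frame("wrist")
K,R,t=[np.array(P[k]) for k in("mtx","R","t")]
v,u=np.mgrid[:400,:640];W=(np.stack([(u-K[0,2])/K[0,0]*d,(v-K[1,2])/K[1,1]*d,d],-1)-t.ravel())@R
z=W[...,2];Z=W[99:118,280:362];nb=(Z[...,2]>.035)&(Z[...,2]<.06)
s=arm.get_state();Q=Ro.from_euler("z",s["ee_rot"][2]).inv()
L=Q.apply((Z[nb]-s["eef_pos"]*[1,1,0]))*1000
for k in(L[:,1]>0,L[:,1]<0):
    a=L[k];print("nose z",np.median(a[:,2]),"y",np.median(a[:,1]),(np.percentile(a[:,1],2)+np.percentile(a[:,1],98))/2,"x",a[:,0].max())
print("blk",np.median(z[99:125,308:332]),s["eef_pos"],s["width"],s["force"],np.abs(s["qd"]).max())
E
```

```text
t: 11.85
eef_pos: [0.5171, -0.2196, 0.019]
ee_rot: [3.142, 0.0, -0.119]
force: [-0.2, -0.2, -0.8]
width: 0.0339
gripper_force: 9.7
nose z 38.552892678025884 y 11.046834639455977 11.142240880111395 x 71.39951835166268
nose z 38.65219647343025 y -8.937875276937522 -9.029653265571238 x 71.74452233973844
blk 0.02303244898712259 [ 0.51706427 -0.21958576  0.01901695] 0.03384483615618121 [ 0.08746225 -0.31040869 -0.46390506] 0.0015096887819099642
```

```bash
python3 -c "
from station import arm
print(arm.job_done())"
```

```text
the job is handed in; nothing more can be done
None
```

I handed the job in at about 12 s with the tweezers held still over the wide gauge block, the tip gap at about 20 mm, each tip about 9.6 mm above its own line by the wrist camera, and nothing else on the bench touched.

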